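# Shut and refill a bird's foraging cube with a scoop

## Task

Refill the parrot's foraging cube: first press its red spring lever down until it clicks and stays down by itself, which shuts the swing door, then use the orange scoop to carry at least three of the wooden balls from the blue tray and tip them in through the cube's open top. Do not touch the balls with the fingers, spill none (balls you do not move stay in the tray), leave the cup, bell and knot toy where they are, and finish with the scoop laid flat on the shelf on the underside of its pan.

Things in the scene. Friction and masses are not known exactly. Their poses are not given: they have to be found in the camera images.
- tray: Blue open tray fixed to the shelf, 255 mm long (x) by 122 wide (y), walls 46 high (far +x end 62), 5 thick. Origin: centre of its underside. Inner floor 4 mm above the origin, 112 wide (y = -56 to +56), flat from x = -125 to +60; from there the far (+x) end is a ramp rising at 35 degrees to z = 42 at x = +115. The balls start in x = -12 to +68.
- ball0: Wooden ball, 30 mm diameter, 12 g, loose in the tray (natural wood, red or yellow). Origin at its centre.
- ball1: Wooden ball, 30 mm diameter, 12 g, loose in the tray (natural wood, red or yellow). Origin at its centre.
- ball2: Wooden ball, 30 mm diameter, 12 g, loose in the tray (natural wood, red or yellow). Origin at its centre.
- ball3: Wooden ball, 30 mm diameter, 12 g, loose in the tray (natural wood, red or yellow). Origin at its centre.
- ball4: Wooden ball, 30 mm diameter, 12 g, loose in the tray (natural wood, red or yellow). Origin at its centre.
- scoop: Orange scoop, 193 mm long, 140 g. Origin: underside of the pan's middle; x out of its open front, z up. Pan floor flat, 2 thick, x = -45 to +30, then a lip 15 long turned up 28 degrees; 102 wide; side walls (3 thick) 34 high from x = -45 to +15, back wall 40 high. Black level grip bar (x = -150 to -65, 18 wide in y, z = 58 to 82) joined to the back wall. Tip past 30 degrees to empty it.
- scoop_grip (a point): Middle of the part of the black grip bar to be held: 95 mm behind (-x) and 70 mm above the scoop's origin. Axes as the scoop.
- scoop_lip (a point): Middle of the front edge of the scoop's upturned lip, 43 mm ahead of and 7 mm above its origin. Axes as the scoop.
- cube: Clear acrylic foraging cube with green edges, open top, fixed to the shelf, 150 x 150 mm, 110 high, walls 4 thick (inside 142 x 142), inner floor 5 above the origin. Origin: underside, centre. Its swing door is in its -x face, which is open while the door is ajar; the lever stands along its -y side.
- cube_mouth (a point): Centre of the cube's open top, 110 mm above its origin; axes as the cube.
- lever_pad (a point): Top middle of the red press pad (34 mm along cube x, 24 wide) at the lever's free end. Its height is about 123 mm above the shelf when up, about 67 when fully down. The lever pivots about a line along cube y at x = +55, z = 88 mm of the cube; the pad is about 92 mm from that line towards cube -x, and its middle lies 97 mm to the -y side of the cube's centre.
- lever (a joint): Lever angle: 0 up (door ajar), grows as it is pressed down, 0.60 rad fully down. It springs back if let go before about 0.45; past that it snaps down to the stop and stays (press force under 10 N).
- door (a joint): Swing door angle, driven by the lever: 0 ajar (about 40 degrees), 0.70 rad shut.
- cup: Green ceramic cup, 72 mm across, 75 high. Origin: centre of its underside.
- bell: Steel bell standing mouth down, 72 mm across, 68 high. Origin: centre of its underside.
- knot: Red wooden knot toy of three crossed 28 mm bars, 76 mm each way. Origin: centre of its underside.

How it is judged:
By the outcome, as a careful person would: the job done as asked, in the order asked, and still so for the second after the job is handed in, with the robot touching nothing.
It also fails if it takes over 72 s, if anything falls off the work surface, if the arm or the gripper's body presses on something with over 40 N, if the wrist force passes 120 N, or if a joint passes its speed limit or range.

## Robot

A 6-joint arm with a two-finger parallel gripper is mounted at the origin on the work surface. World frame = base frame: x ahead of the robot, y to its left, z up, the work surface at z = 0. Lengths are in mm, angles in rad, forces in N, time in s.
With the tool pointing down it reaches from about 375 to 900 mm from the base axis. Payload 3.1 kg.
Tool frame: the origin (TCP) lies at the very end of the fingers, on their centre line; the grasp point (between the pads) lies robot.tcp_to_grasp behind it (robot.tcp_to_grasp is the distance from the TCP to the grasp point, in mm); z points along the fingers, y is the line along which they close (so a half turn about z gives the same grasp; the last joint's range is limited). The gripper opens to 85 mm and grips with 20 to 120 N. Pads are 22 mm wide; open, the fingers measure 114 mm over their backs; the gripper's body (76 mm by 85 mm) begins 54 mm behind the grasp point. The pads swing forward as they close: fully open they stand 13 mm farther back than shut.
Start: joints at [0.972, 0.527, 1.433, -0, 1.181, -0.178], TCP at [255.265, 570.471, 231.31] pointing down, gripper open.
Joint ranges: [-3.08, 3.08], [-0.75, 2.2], [0.22, 2.44], [-1.43, 4.57], [0, 2.65], [-2.85, 2.85]. Speed limits (rad/s): [2.79, 2.79, 3.14, 3.14, 3.14, 3.14].

## Interface

Orientations are given as a rotation vector (axis times angle).
In Python, from station import status, cams, robot gives the robot as it stands. The module is installed in compiled form; this text tells all that it offers.
- The arm moves only by the tool carry_out, never from a script. Its argument "series" is one flat list of numbers, 7 for each row, row after row: the finger opening in mm, from 0 to 85.4, then the shift along the tool's x, y, z in mm, then the turn, a rotation vector about the tool's x, y, z in degrees. In form: [gripper, tx, ty, tz, ax, ay, az, gripper, tx, ty, tz, ax, ay, az, ...]. A call has 1 to 10 rows; each row is the pose to reach, as a shift and turn from the pose commanded when the call began, along the tool's axes at that moment; what a row does not reach only later rows make up. A row lasts 1/12 s, in which the tool goes at most 41.7 mm and 7.16 degrees, less where a joint would pass 70% of its speed; a pose out of reach is approached as far as the arm can. A call with a gripper value outside its range is refused whole. The fingers move at their own pace and stop on an object; "squeeze" is the grip in N (left out, the last holds). Time passes only in rows, so rows that repeat a pose let the fingers close. It gives the time, the measured TCP pose, the force, the opening and the grip force at its end, in the units of the state.
- status.observe(): the state, without advancing time (a new reading comes with each control period).
- cams.snapshot(name): name is "side" or "top"; returns a dict with "pixels" (400x640x3 uint8, blue, green, red), "camera_matrix" (3x3 intrinsics, pixels), "k1" (the pictures are not rectified: a ray, as slopes to the right and down, at radius r is drawn at 1 + k1 r^2 times it, then the intrinsics apply), "world_to_cam" (4x4, takes a point from world to camera coordinates). Camera axes: x right, y down, z forward; pixel columns grow to the right and rows downward; lengths in mm; the calibration is good to about 2 mm. A picture is of the moment at which its call begins. There is no depth.
- robot.sign_off(): hands the job in; it is judged then, once.
Trained networks look in a picture, given as the dict that the camera call returned (one of the last four; its "shot" number tells which), for a name from the list of things; names that differ only in an ending like _2 or _b are one class to them, and where a whole thing is asked for, a point or a joint stands for the part that bears it (a point fixed in the world has none). Each returns a list of dicts, best first, with "p" (0 to 1); they miss things now and then, are a little off and sometimes report something else, mostly with a low value. They report only what shows in the picture. A call takes as long as a camera call.
- cams.find_in(thing, picture): "location" ([x, y, z] in mm, in world coordinates, good to about 4 mm: the middle of the surface that is visible of it).
- cams.silhouettes(thing, picture): "region" (400x640 bool, what is visible of it).
The state is a dict: "t": time; "joint_positions": joint angles; "qvel": joint speeds; "tau": joint torques, N m; "ee_pos": TCP position; "orientation": TCP orientation; "contact_force": force on the tool from outside, world axes, zero at the start; "moment": the same for the moment, N m; "opening": opening from 0.0 (shut) to 1.0 (fully open); "gripper_force": force on a finger pad.
Only numpy, scipy, OpenCV 4.12 (cv2) and the standard library are available. Lean on these libraries where they do the work, as an engineer would, in place of code of your own. Each camera call takes 0.05 s, during which the arm holds its last target. There are 200 camera calls.

## Working session

There is one attempt and no reset: what is moved stays moved. The work goes in short steps, Python scripts to look and compute and a tool call to move; the robot and the scene stay as the last step left them, time stands still between calls to the robot, and variables do not carry over. Pictures are saved under pics/ and viewed, at most 10 in all, crops included, and the job is handed in when it is done.

Besides the shell and the picture viewer there is one more tool, called after "Request:" by a JSON object that holds its "api" and its "payload". carry_out: Moves the arm, as the interface text tells. Its arguments: {"type":"object","properties":{"series":{"type":"array","items":{"type":"number"}},"squeeze":{"type":"number"}},"required":["series"]}

```bash
mkdir -p pics; cat > h.py <<'E'
import numpy as np, cv2
from scipy.spatial.transform import Rotation as R
from station import status, cams, robot
def proj(P,s):
    P=np.atleast_2d(P).astype(float); W=np.array(s["world_to_cam"]); c=P@W[:3,:3].T+W[:3,3]
    u=c[:,:2]/c[:,2:]; u=u*(1+s["k1"]*(u**2).sum(1,keepdims=True)); K=np.array(s["camera_matrix"])
    return u@K[:2,:2].T+K[:2,2]
def ray(px,s,z):
    K=np.array(s["camera_matrix"]); d=(np.array(px,float)-K[:2,2])/np.array([K[0,0],K[1,1]]); u=d.copy()
    for _ in range(20): u=d/(1+s["k1"]*(u@u))
    W=np.array(s["world_to_cam"]); o=-W[:3,:3].T@W[:3,3]; v=W[:3,:3].T@np.r_[u,1]
    return o+v*(z-o[2])/v[2]
def rel(p,Rt):
    "shift in tool axes & turn (deg rotvec) from current measured pose to pose p,Rt"
    s=status.observe(); R0=R.from_rotvec(s["orientation"])
    return R0.inv().apply(np.array(p)-s["ee_pos"]).round(1),np.degrees((R0.inv()*Rt).as_rotvec()).round(1)
E
python3 - <<'E'
from h import *
np.set_printoptions(suppress=True,precision=3)
s=status.observe(); print(s, robot.tcp_to_grasp)
print(R.from_rotvec(s["orientation"]).as_matrix())
for n in("side","top"):
    p=cams.snapshot(n); cv2.imwrite(f"pics/{n}0.png",p["pixels"]); print(n,p["k1"],np.array(p["camera_matrix"]),np.array(p["world_to_cam"]))
    for t in"tray ball0 scoop scoop_grip scoop_lip cube cube_mouth lever_pad cup bell knot".split():
        print(t,[(np.round(d["location"]),round(d["p"],2)) for d in cams.find_in(t,p)][:6])
E
```

```text
{'t': 0.0, 'joint_positions': array([ 0.971,  0.528,  1.434,  0.   ,  1.181, -0.179]), 'qvel': array([-0.001, -0.   ,  0.   , -0.   , -0.001, -0.   ]), 'tau': array([  0.001, -44.235, -17.802,  -0.   ,   0.008,   0.   ]), 'ee_pos': array([254.901, 569.904, 230.357]), 'orientation': array([-0.656, -3.072,  0.003]), 'contact_force': array([ 0.041, -0.067,  0.345]), 'moment': array([0.044, 0.012, 0.017]), 'gripper_force': 0.0, 'opening': 0.9999977097841102} 18.700000000000003
[[-0.913  0.408 -0.001]
 [ 0.408  0.913 -0.002]
 [ 0.    -0.002 -1.   ]]
side -0.04176073058275593 [[388.22    0.    311.266]
 [  0.    388.22  201.023]
 [  0.      0.      1.   ]] [[   0.993   -0.114    0.01  -520.917]
 [  -0.063   -0.62    -0.782   85.574]
 [   0.095    0.776   -0.623 1244.502]
 [   0.       0.       0.       1.   ]]
tray [(array([549.,   9.,  22.]), 0.87), (array([609.,   9.,  25.]), 0.72)]
ball0 [(array([613.,   8.,  30.]), 0.6), (array([603.,  43.,  29.]), 0.58), (array([565.,  17.,  26.]), 0.48)]
scoop [(array([ 531., -263.,    8.]), 0.94)]
scoop_grip [(array([ 529., -264.,   11.]), 0.97)]
sc
[... 623 characters left out ...]
, 0.71)]
ball0 [(array([601.,  56.,  33.]), 0.65), (array([614., -24.,  28.]), 0.64), (array([568., -15.,  33.]), 0.5), (array([561.,  31.,  30.]), 0.48), (array([608.,  18.,  30.]), 0.42)]
scoop [(array([ 530., -257.,   -1.]), 0.86)]
scoop_grip [(array([ 528., -256.,    6.]), 0.74)]
scoop_lip [(array([ 532., -257.,    3.]), 0.6)]
cube [(array([489., 288.,  31.]), 0.9)]
cube_mouth [(array([487., 286.,  36.]), 0.55)]
lever_pad [(array([484., 182., 112.]), 0.75), (array([ 527., -258.,    4.]), 0.34)]
cup [(array([684., 188.,  42.]), 0.6), (array([486., 184., 111.]), 0.43)]
bell [(array([ 519., -420.,   33.]), 0.68)]
knot [(array([ 667., -190.,   50.]), 0.67), (array([561.,  34.,  30.]), 0.42)]
```

```bash
ls
```

```text
h.py
pics
```

View pics/side0.png

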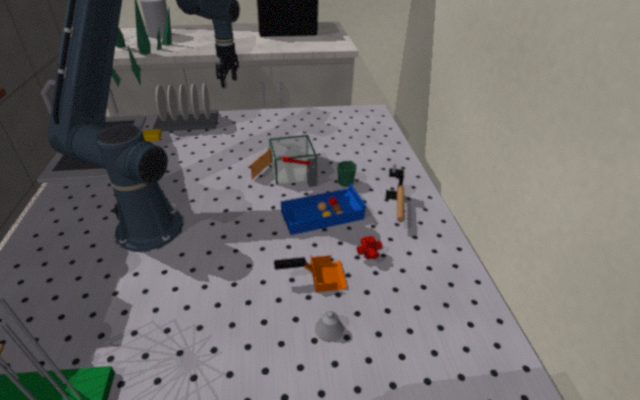

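View pics/top0.png

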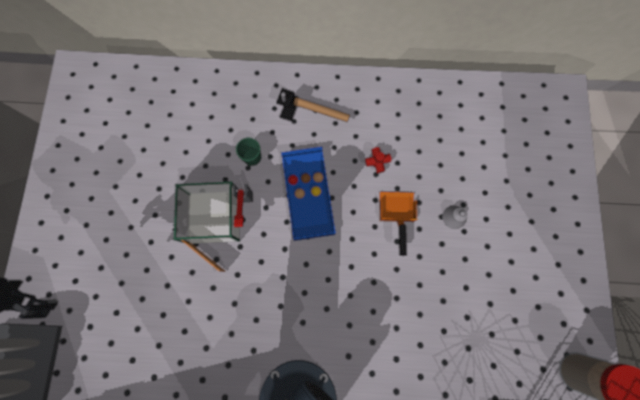

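The side view shows the cube with its door ajar (260,163) and its red lever (295,160). The tray is at (323,212) with five balls, and the scoop is at (325,270) with its grip towards the robot. The top view shows the cube at (206,211), the lever pad at (240,222), the tray at (308,193), the scoop at (398,207) with its grip at (403,240), the cup at (249,152), the knot at (378,158) and the bell at (458,212). Next I fit the poses to the silhouettes.

```bash
cat > fit.py <<'E'
from h import *
from scipy.optimize import minimize
def box(x0,x1,y0,y1,z0,z1): return np.array([[x,y,z] for x in(x0,x1) for y in(y0,y1) for z in(z0,z1)],float)
M=dict(
 tray=[box(-127.5,-122.5,-61,61,0,46),box(122.5,127.5,-61,61,0,62),box(-127.5,127.5,-61,-56,0,46),box(-127.5,127.5,56,61,0,46),box(-125,125,-61,61,0,4),],
 scoop=[box(-45,30,-51,51,0,2),np.array([[x,y,z] for y in(-51,51) for x,z in((30,0),(30,2),(43,7),(43,9))],float),
   box(-45,15,-51,-48,0,34),box(-45,15,48,51,0,34),box(-48,-45,-51,51,0,40),box(-150,-65,-9,9,58,82),box(-68,-45,-8,8,36,70)],
 cube=[box(-75,75,-75,75,0,110)])
def render(parts,T,s,roi,k=4):
    x0,y0,x1,y1=roi; im=np.zeros(((y1-y0)*k,(x1-x0)*k),np.uint8)
    for P in parts:
        q=(proj(T[1].apply(P)+T[0],s)-[x0,y0]+.5)*k-.5
        cv2.fillConvexPoly(im,cv2.convexHull((q*16).round().astype(np.int32)),255,shift=4)
    return cv2.resize(im,(x1-x0,y1-y0),interpolation=cv2.INTER_AREA)/255.
def fit(name,shots,x0):
    obs=[]
    for s in shots:
        r=cams.silhouettes(name,s)
        if not r: print("no",name);continue
        m=np.array(r[0]["region"]).astype(np.float32); ys,xs=np.nonzero(m)
        roi=(max(0,xs.min()-15),max(0,ys.min()-15),min(640,xs.max()+15),min(400,ys.max()+15))
        obs.append((s,roi,m[roi[1]:roi[3],roi[0]:roi[2]]))
    def c(p,ob=obs): return sum(np.abs(render(M[name],(np.array([p[0],p[1],0]),R.from_euler('z',p[2]/10,degrees=True)),s,roi)-m).sum()/m.sum() for s,roi,m in ob)
    b=min((minimize(c,np.array(x0)+[dx,0,dy],method="Nelder-Mead",options=dict(initial_simplex=np.array(x0)+[dx,0,dy]+np.array([[0,0,0],[15,0,0],[0,15,0],[0,0,60]]))) for dx in(-8,8) for dy in(-40,40)),key=lambda r:r.fun)
    print(name,b.x[:2].round(1),"yaw",(b.x[2]/10).round(2),"cost",b.fun.round(3),[round(c(b.x,[o]),3) for o in obs]); return b.x
E
python3 - <<'E'
from fit import *
S=[cams.snapshot(n) for n in("top","side")]
P={n:fit(n,S,x) for n,x in dict(tray=[560,8,40],scoop=[540,-257,0],cube=[490,270,0]).items()}
sc=4
im=cv2.resize(S[0]["pixels"][100:290,160:440],None,fx=2.8,fy=2.8,interpolation=cv2.INTER_CUBIC)
for n,p in P.items():
    T=R.from_euler('z',p[2]/10,degrees=True)
    for part in M[n]:
        q=((proj(T.apply(part)+[p[0],p[1],0],S[0])-[160,100])*2.8).round().astype(np.int32)
        cv2.polylines(im,[cv2.convexHull(q)],True,(255,255,0),1)
cv2.imwrite("pics/fit0.png",im)
p=P["cube"];T=R.from_euler('z',p[2]/10,degrees=True)
print("pad pred",T.apply([55-92,-97,0])[:2]+p[:2])
t=P["tray"];T=R.from_euler('z',t[2]/10,degrees=True)
for n,s in zip(("top","side"),S):
    for b in cams.find_in("ball0",s):
        l=proj(b["location"],s)[0]; g=ray(l,s,21); print(n,"ball",round(b["p"],2),T.inv().apply(g-[t[0],t[1],0]).round())
    print([ray(proj(b["location"],s)[0],s,121).round() for b in cams.find_in("lever_pad",s)[:1]])
E
```

```text
tray [561.2   5.1] yaw 11.45 cost 0.293 [np.float64(0.16), np.float64(0.134)]
scoop [ 542.2 -258.1] yaw 1.3 cost 0.251 [np.float64(0.135), np.float64(0.116)]
cube [483.8 277.8] yaw 6.14 cost 0.326 [np.float64(0.137), np.float64(0.189)]
pad pred [457.36742717 177.40183578]
top ball 0.66 [  4. -21.  21.]
top ball 0.6 [ 47. -33.  21.]
top ball 0.55 [51.  2. 21.]
top ball 0.33 [-22. 206.  21.]
[array([484., 183., 121.])]
side ball 0.58 [57. 35. 21.]
side ball 0.43 [ 5. 18. 21.]
[array([480., 155., 121.])]
```

View pics/fit0.png

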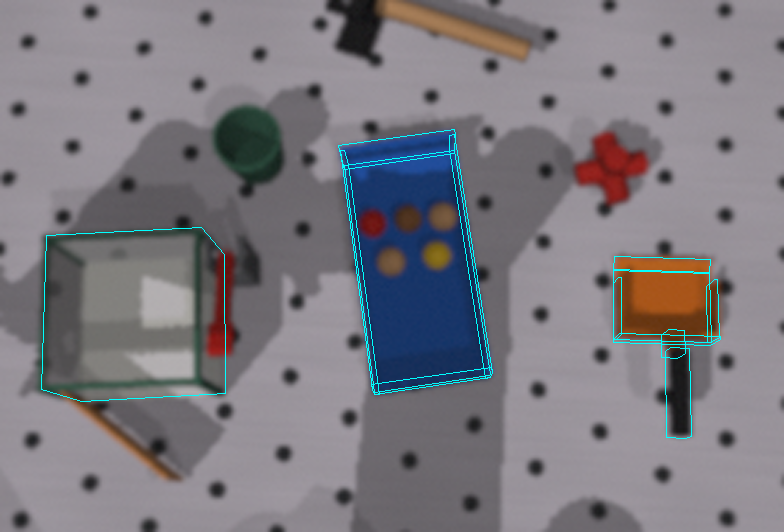

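```bash
python3 - <<'E'
from fit import *
S=[cams.snapshot(n) for n in("top","side")]
np.save("top.npy",S[0],allow_pickle=True);np.save("side.npy",S[1],allow_pickle=True)
a=cv2.resize(S[0]["pixels"][175:275,165:265],None,fx=4,fy=4,interpolation=cv2.INTER_CUBIC)
b=cv2.resize(S[1]["pixels"][125:205,240:320],None,fx=5,fy=5,interpolation=cv2.INTER_CUBIC)
im=np.hstack([a,b])
for k in range(0,800,40): cv2.line(im,(k,0),(k,6),(0,0,255),1)
for k in range(0,400,40): cv2.line(im,(0,k),(6,k),(0,0,255),1)
cv2.imwrite("pics/cube.png",im)
E
```

```text
(no output)
```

View pics/cube.png

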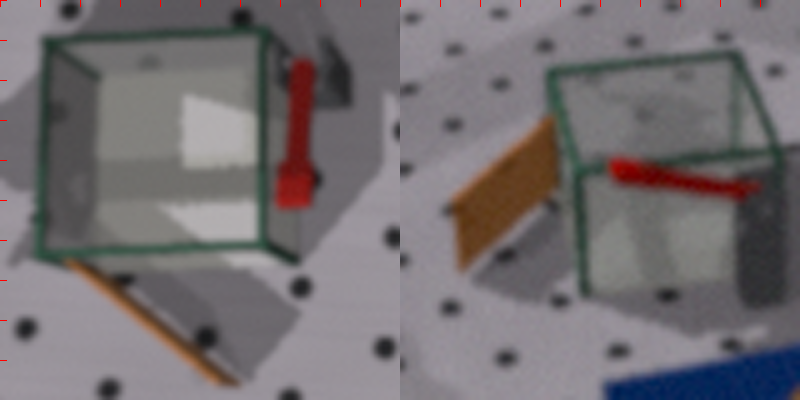

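Rim corners, given in crop pixels, in the top half: (45,40), (267,33), (265,246) and (40,257), with the pad around (296,188). In the side half: (553,70), (738,55), (780,155) and (577,172). The door is ajar on the -x side.

```bash
python3 - <<'E'
from fit import *
from scipy.optimize import least_squares
t=np.load("top.npy",allow_pickle=True).item(); d=np.load("side.npy",allow_pickle=True).item()
ft=lambda p:(np.array(p)+.5)/4-.5+[165,175]
fs=lambda p:((np.array(p)-[400,0]+.5)/5-.5)+[240,125]
T=[((73,73,109),(45,40)),((73,-73,109),(267,33)),((-73,-73,109),(265,246)),((-73,73,109),(40,257)),((-73,-73,2),(298,262))]
D=[((-73,73,109),(553,70)),((73,73,109),(738,55)),((73,-73,109),(780,155)),((-73,-73,109),(577,172)),((-73,-73,2),(583,292))]
def f(p):
    r=R.from_euler('z',p[2]/10,degrees=True); g=lambda L,s,h:(proj(r.apply([a for a,_ in L])+[p[0],p[1],0],s)-[h(b) for _,b in L]).ravel()
    return np.r_[g(T,t,ft),g(D,d,fs)]
o=least_squares(f,[484,278,0]); p=o.x; print(p,o.fun.reshape(-1,2).round(1))
r=R.from_euler('z',p[2]/10,degrees=True)
print("pad pred",r.apply([-37,-97,0])+[p[0],p[1],0], "pad obs",ray(ft((296,188)),t,121), ray(fs((622,165)),d,121))
# balls, tray-frame by colour-blob
c=np.array([561.2,5.1,0]);tr=R.from_euler('z',11.45,degrees=True)
for q in [(372,222),(407,219),(443,216),(390,262),(437,255)]:
    px=(np.array(q)+.5)/2.8-.5+[160,100]; print("ball",tr.inv().apply(ray(px,t,19)-c).round())
for n in("cup","knot","bell"): print(n,[ (ray(proj(b["location"],t)[0],t,40)).round() for b in [] ])
sp=np.array([542.2,-258.1,0]); sr=R.from_euler('z',1.3,degrees=True); print("grip",sr.apply([-95,0,70])+sp)
E
```

```text
[482.34965106 278.87016644  55.47283605] [[ 1.1  0.2]
 [-0.4 -0.3]
 [-0.2 -0.1]
 [ 0.3 -0.4]
 [-0.1  0.2]
 [-0.5 -0. ]
 [-0.1 -0.6]
 [-0.3 -1.1]
 [-0.1 -0.3]
 [ 0.1  0.3]]
pad pred [454.89964684 178.74775502   0.        ] pad obs [454.24829555 179.31887705 121.        ] [448.36386471 184.29214276 121.        ]
ball [54. 39. 19.]
ball [51.  2. 19.]
ball [ 49. -37.  19.]
ball [ 7. 26. 19.]
ball [  8. -24.  19.]
cup []
knot []
bell []
grip [ 447.22445211 -260.25529669   70.        ]
```

Request:
{"api": "carry_out", "payload": {"series": [0,-342,-276,20,0,0,0,0,-342,-276,20,0,0,0,0,-342,-276,20,0,0,0,0,-342,-276,20,0,0,0,0,-342,-276,20,0,0,0,0,-342,-276,20,0,0,0,0,-342,-276,40,0,0,0,0,-342,-276,60,0,0,0,0,-342,-276,70,0,0,0,0,-342,-276,72,0,0,0]}}

```text
t: 2.73
ee_pos: [441.9, 204.7, 172.2]
orientation: [0.655, 3.07, 0.002]
contact_force: [0.6, 0.3, -0.2]
opening: -0.001
gripper_force: 0.0
```

Request:
{"api": "carry_out", "payload": {"series": [0,0,0,0,0,0,0,0,0,0,0,0,0,0]}}

```text
t: 2.9
ee_pos: [441.4, 204.4, 171.2]
orientation: [-0.664, -3.069, 0.001]
contact_force: [-1.0, 0.7, -0.1]
opening: 0.003
gripper_force: 0.0
```

Request:
{"api": "carry_out", "payload": {"series": [0,-22,-18,15,0,0,0,0,-22,-18,35,0,0,0,0,-22,-18,50,0,0,0,0,-22,-18,62,0,0,0,0,-22,-18,74,0,0,0,0,-22,-18,86,0,0,0,0,-22,-18,96,0,0,0,0,-22,-18,103,0,0,0,0,-22,-18,105,0,0,0,0,-22,-18,106,0,0,0]}}

```text
t: 3.73
ee_pos: [453.6, 182.1, 68.8]
orientation: [0.654, 3.071, 0.002]
contact_force: [-8.3, -1.0, 34.4]
opening: -0.0
gripper_force: 14.9
```

```bash
python3 - <<'E'
from h import *
print(status.observe()["contact_force"])
p=cams.snapshot("side"); q=cams.snapshot("top")
a=cv2.resize(p["pixels"][110:210,230:330],None,fx=4,fy=4,interpolation=cv2.INTER_CUBIC)
b=cv2.resize(q["pixels"][175:275,165:265],None,fx=4,fy=4,interpolation=cv2.INTER_CUBIC)
cv2.imwrite("pics/press.png",np.hstack([b,a]))
print(cams.find_in("lever_pad",q)[:1])
E
```

```text
[-8.30293456 -1.03957728 34.4437427 ]
[]
```

View pics/press.png

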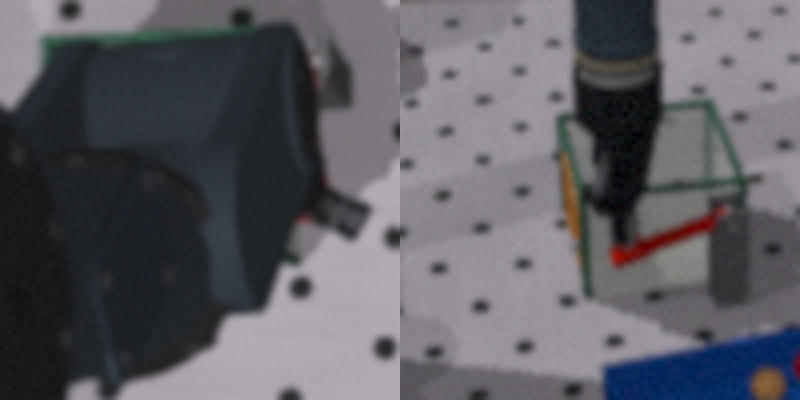

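The side crop shows the finger on the lever pad at (622,258). The lever is down and the door is shut at (572,205). I'll lift off and move to the scoop.

Request:
{"api": "carry_out", "payload": {"series": [0,0,0,-30,0,0,0,0,0,0,-70,0,0,0,0,0,0,-110,0,0,0,0,-5,-30,-120,0,0,7,85,-20,-70,-120,0,0,14,85,-40,-110,-120,0,0,21,85,-60,-150,-120,0,0,28,85,-80,-190,-120,0,0,35,85,-95,-225,-120,0,0,42,85,-110,-260,-120,0,0,49]}}

```text
t: 4.72
ee_pos: [448.1, -99.7, 186.4]
orientation: [1.876, 2.517, 0.001]
contact_force: [1.9, -0.4, 0.1]
opening: 0.845
gripper_force: 0.0
```

```bash
python3 - <<'E'
from fit import *
p=cams.snapshot("side"); 
a=cv2.resize(p["pixels"][110:210,230:330],None,fx=4,fy=4,interpolation=cv2.INTER_CUBIC)
cv2.imwrite("pics/after.png",a)
s=status.observe(); print(s["t"],s["ee_pos"],np.degrees(R.from_rotvec(s["orientation"]).as_euler("ZYX")),s["joint_positions"])
print(rel([447.2,-260.3,130],R.from_euler("ZX",[1.3,180],degrees=True)))
E
```

```text
4.7667 [ 450.21782613 -107.90476841  186.79897397] [106.08766958   0.4912382  179.80888495] [-0.47474194  0.37872169  1.88083793 -0.00515659  0.87373276 -0.75224508]
(array([-145.1,  -45.3,   57.9]), array([  0.6,   0.2, 104.8]))
```

View pics/after.png

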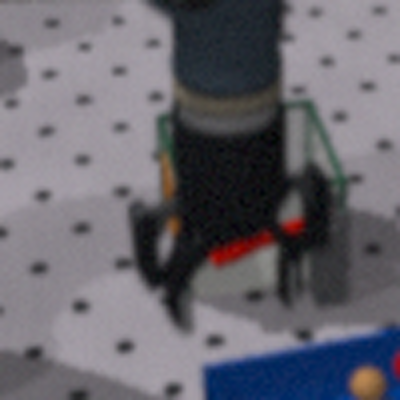

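The lever stays down at (250,240) and the door stays shut at (168,180).

Request:
{"api": "carry_out", "payload": {"series": [85,-15,-5,6,0,0,7,85,-30,-10,12,0,0,14,85,-45,-15,18,0,0,21,85,-60,-19,24,0,0,28,85,-75,-23,30,0,0,35,85,-90,-28,36,0,0,42,85,-105,-33,42,0,0,49,85,-120,-38,48,0,0,56,85,-135,-42,54,0,0,63,85,-145,-45,57,0,0,70]}}

```text
t: 5.6
ee_pos: [447.6, -250.9, 128.6]
orientation: [2.982, 0.986, 0.001]
contact_force: [0.3, -0.0, 0.5]
opening: 0.997
gripper_force: 0.0
```

Request:
{"api": "carry_out", "payload": {"series": [85,0,0,0,0,0,7,85,0,0,0,0,0,14,85,0,0,0,0,0,21,85,0,0,0,0,0,28,85,0,0,0,0,0,34.8,85,0,0,0,0,0,34.8]}}

```text
t: 6.1
ee_pos: [447.5, -249.5, 129.1]
orientation: [3.141, 0.057, 0.001]
contact_force: [0.3, -0.0, -0.4]
opening: 0.997
gripper_force: 0.0
```

```bash
python3 - <<'E'
from fit import *
s=status.observe(); print(s["t"],s["ee_pos"],np.degrees(R.from_rotvec(s["orientation"]).as_euler("ZYX")),s["joint_positions"])
print(rel([447.2,-260.3,51.3],R.from_euler("ZX",[1.3,180],degrees=True)))
E
```

```text
6.1 [ 447.45770798 -249.48337773  129.127267  ] [ 2.06411554e+00 -4.43818392e-02  1.79972089e+02] [-7.27133967e-01  5.32706505e-01  1.80961463e+00  2.56035834e-04
  7.98375039e-01  8.07458338e-01]
(array([-0.7, 10.8, 77.8]), array([ 0. , -0. ,  0.8]))
```

Request:
{"api": "carry_out", "payload": {"series": [85,-0.5,10.8,15,0,0,0.8,85,-0.5,10.8,45,0,0,0.8,85,-0.5,10.8,68,0,0,0.8,85,-0.5,10.8,77.5,0,0,0.8,85,-0.5,10.8,77.5,0,0,0.8,10,-0.5,10.8,77.5,0,0,0.8,10,-0.5,10.8,77.5,0,0,0.8,10,-0.5,10.8,77.5,0,0,0.8,10,-0.5,10.8,77.5,0,0,0.8,10,-0.5,10.8,77.5,0,0,0.8], "squeeze": 100}}

```text
t: 6.93
ee_pos: [447.1, -261.3, 52.3]
orientation: [3.14, 0.036, 0.002]
contact_force: [-0.5, -0.5, -0.2]
opening: 0.295
gripper_force: 0.0
```

Request:
{"api": "carry_out", "payload": {"series": [10,0,0,0,0,0,0,10,0,0,0,0,0,0]}}

```text
t: 7.1
ee_pos: [446.8, -261.1, 52.3]
orientation: [3.141, 0.036, 0.001]
contact_force: [-1.4, 1.3, 4.7]
opening: 0.197
gripper_force: 97.4
```

```bash
python3 - <<'E'
from fit import *
s=status.observe(); print(s["t"],s["ee_pos"],s["opening"]*85.4,s["gripper_force"],np.degrees(R.from_rotvec(s["orientation"]).as_euler("ZYX")))
S=[cams.snapshot(n) for n in("top","side")]
fit("scoop",S,[542,-258,0])
E
```

```text
7.1 [ 446.81054673 -261.12699567   52.25308029] 16.847971230257354 97.39213585853577 [ 1.30983126e+00 -4.97538375e-02  1.79951301e+02]
scoop [ 544.8 -256.9] yaw 3.58 cost 1.264 [np.float64(1.0), np.float64(0.264)]
```

Request:
{"api": "carry_out", "payload": {"series": [10,0,0,-8,0,0,0,10,0,0,-30,0,0,0,10,0,0,-60,0,0,0,10,0,0,-90,0,0,0,10,-3,-15,-110,0,0,-1,10,-8,-45,-110,0,0,-3,10,-13,-80,-110,0,0,-5,10,-18,-115,-110,0,0,-7,10,-24,-150,-110,0,0,-9,10,-29,-180,-110,0,0,-10.1]}}

```text
t: 8.13
ee_pos: [411.9, -79.4, 161.7]
orientation: [-3.125, -0.314, 0.002]
contact_force: [1.2, 0.6, -1.9]
opening: 0.195
gripper_force: 97.7
```

```bash
cat > where.py <<'E'
from fit import *
def where(show=None):
    "scoop: expected pose from TCP vs marks; shows overlay"
    s=status.observe(); Rt=R.from_rotvec(s["orientation"]); Rs=Rt*R.from_euler("x",180,degrees=True)
    o=np.array(s["ee_pos"])+Rs.apply([95.4,.5,-52.3])
    print("t",round(s["t"],2),"tcp",s["ee_pos"].round(1),"scoop",o.round(1),"ypr",Rs.as_euler("ZYX",degrees=True).round(2),"F",s["contact_force"].round(1),"open",round(s["opening"]*85.4,1),"q",s["joint_positions"].round(2))
    if show:
        ims=[]
        for n,fx in (("top",1),("side",1)):
            p=cams.snapshot(n); c=proj(o,p)[0].astype(int); x,y=np.clip(c-[65,65],0,[510,270])
            im=cv2.resize(p["pixels"][y:y+130,x:x+130],None,fx=3,fy=3,interpolation=cv2.INTER_CUBIC)
            for part in M["scoop"]:
                q=((proj(Rs.apply(part)+o,p)-[x,y]+.5)*3-.5).round().astype(np.int32); cv2.polylines(im,[cv2.convexHull(q)],True,(255,255,0),1)
            ims.append(im)
        cv2.imwrite(show,np.hstack(ims))
    return o,Rs
def to(so,yaw,pitch=0):
    "shift/turn to bring scoop origin to so at yaw, nose-up pitch"
    Rs=R.from_euler("ZY",[yaw,-pitch],degrees=True); print("move",*rel(np.array(so)-Rs.apply([95.4,.5,-52.3]),Rs*R.from_euler("x",180,degrees=True)))
E
python3 - <<'E'
from where import *
where("pics/hover.png"); to([500.4,-7.2,110],11.45); to([500.4,-7.2,5],11.45)
E
```

```text
t 8.13 tcp [411.9 -79.4 161.7] scoop [505.3 -59.9 109.3] ypr [11.46  0.06  0.06] F [ 1.2  0.6 -1.9] open 16.7 q [-0.46  0.38  2.    0.    0.76  0.91]
move [  7.5 -49.6  -0.8] [-0.3  0.3  0.2]
move [  8.  -49.1 104.2] [-0.3  0.3  0.2]
```

View pics/hover.png

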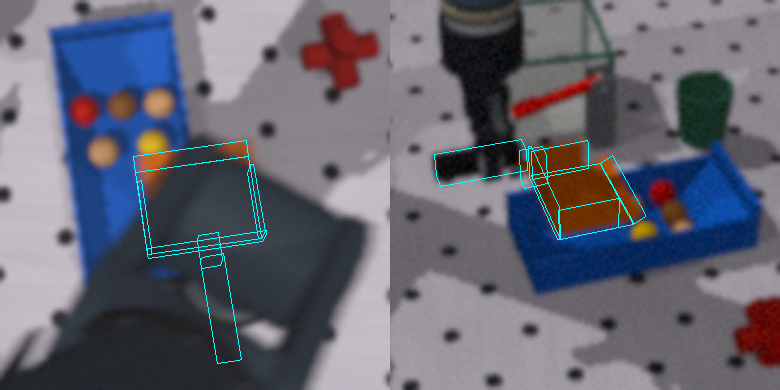

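The overlay on the held scoop matches both views, with the pan at (600,190) in the side half and the balls at (103,105) to (160,150) in the top half. The grasp did not sag.

Request:
{"api": "carry_out", "payload": {"series": [10,4,-25,0,0,0,0,10,7.5,-45,0,0,0,0,10,7.7,-49.3,15,0,0,0,10,7.7,-49.3,40,0,0,0,10,7.7,-49.3,50,0,0,0,10,7.7,-49.3,50,0,0,0]}}

```text
t: 8.73
ee_pos: [410.4, -31.6, 110.0]
orientation: [-3.124, -0.312, 0.006]
contact_force: [-0.1, 0.0, -0.3]
opening: 0.19
gripper_force: 98.1
```

```bash
python3 - <<'E'
from where import *
where("pics/pre.png"); to([500.4,-7.2,5],11.45)
E
```

```text
t 8.73 tcp [410.4 -31.6 110. ] scoop [503.6 -12.2  57.3] ypr [11.39  0.2   0.11] F [-0.1  0.  -0.3] open 16.2 q [-0.35  0.48  2.06 -0.    0.6   1.02]
move [-3.4 -6.3 54.1] [-0.   0.  -0.1]
```

View pics/pre.png

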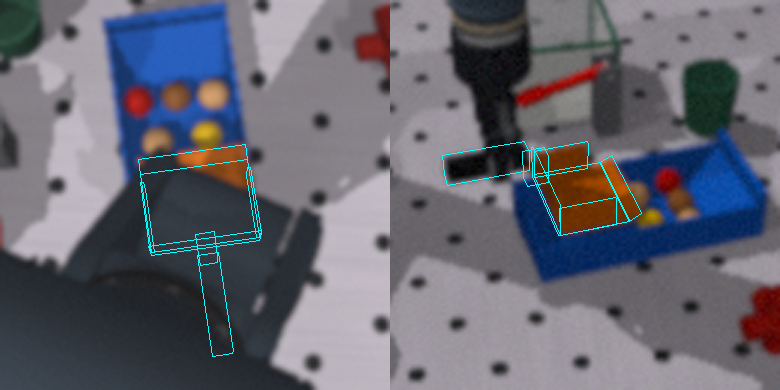

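The pan is over the tray with the balls ahead of it, at (140,100) to (205,135) in the top half. It still needs about 6 mm to the left, then down.

Request:
{"api": "carry_out", "payload": {"series": [10,-3.4,-6.3,0,0,0,0,10,-3.4,-6.3,10,0,0,0,10,-3.4,-6.3,25,0,0,0,10,-3.4,-6.3,38,0,0,0,10,-3.4,-6.3,47,0,0,0,10,-3.4,-6.3,53,0,0,0,10,-3.4,-6.3,53.5,0,0,0,10,-3.4,-6.3,53.5,0,0,0]}}

```text
t: 9.5
ee_pos: [406.9, -26.3, 58.2]
orientation: [3.126, 0.311, 0.001]
contact_force: [0.4, -0.3, -2.0]
opening: 0.194
gripper_force: 98.1
```

```bash
python3 - <<'E'
from where import *
o,_=where(); print(R.from_euler('z',11.45,degrees=True).inv().apply(o-[561.2,5.1,0]).round(1))
T=R.from_euler('z',11.45,degrees=True)
for x,z,p in((20,5,0),(28,5,0),(32,12,7)): to(T.apply([x,0,z])+[561.2,5.1,0],11.45,p)
E
```

```text
t 9.5 tcp [406.9 -26.3  58.2] scoop [500.4  -7.    6. ] ypr [ 1.138e+01 -2.000e-02 -1.000e-02] F [ 0.4 -0.3 -2. ] open 16.6 q [-0.34  0.6   2.11  0.    0.43  1.03]
[-62.    0.2   6. ]
move [82.   0.2  1. ] [ 0.  -0.  -0.1]
move [90.   0.2  1. ] [ 0.  -0.  -0.1]
move [88.4  0.2  6. ] [ 0.   7.  -0.1]
```

Request:
{"api": "carry_out", "payload": {"series": [10,10,0.2,0.5,0,0,0,10,25,0.2,1,0,0,0,10,42,0.2,1,0,0,0,10,60,0.2,1,0,0,0,10,76,0.2,1,0,0,0,10,86,0.2,0.5,0,0,0,10,88,0.2,0.5,0,0,0,10,88,0.2,0.5,0,0,0]}}

```text
t: 10.17
ee_pos: [493.7, -8.9, 57.7]
orientation: [3.126, 0.313, 0.001]
contact_force: [-0.5, -0.9, -0.9]
opening: 0.194
gripper_force: 98.0
```

```bash
python3 - <<'E'
from where import *
o,_=where("pics/push.png"); print(R.from_euler('z',11.45,degrees=True).inv().apply(o-[561.2,5.1,0]).round(1))
T=R.from_euler('z',11.45,degrees=True)
def lip(x,p,dz=0):
    c,s=np.cos(np.radians(p)),np.sin(np.radians(p)); z=4+max(0,(x-60))*np.tan(np.radians(35))+dz
    so=[x-43*c+7*s,0,z-43*s-7*c]; print(x,p,np.round(so,1)); to(T.apply(so)+[561.2,5.1,0],11.45,p)
lip(74,7,1); lip(80,10,1);lip(90,15,1);lip(95,18,1)
E
```

```text
t 10.17 tcp [493.7  -8.9  57.7] scoop [587.2  10.5   5.5] ypr [11.43 -0.04 -0.02] F [-0.5 -0.9 -0.9] open 16.6 q [-0.24  0.65  1.9  -0.    0.6   1.13]
[26.6  0.1  5.5]
74 7 [32.2  0.   2.6]
move [ 1.9  0.7 14.5] [-0.   7.1 -0.1]
80 10 [38.9  0.   4.6]
move [ 6.7  0.7 17.8] [-0.  10.1 -0.1]
90 15 [50.3  0.   8.1]
move [15.4  0.7 23.4] [-0.  15.1 -0.1]
95 18 [56.3  0.   9.6]
move [20.2  0.7 27.5] [-0.  18.1 -0.1]
```

View pics/push.png

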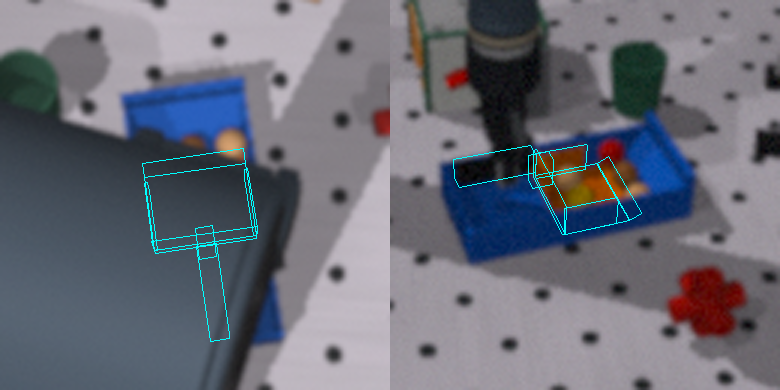

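Two balls, at (570,185) and (578,195) in the side half, are already in the pan. The other three sit at the lip, at (610,150) to (635,190). Next I slide up the ramp while pitching nose-up.

```bash
python3 - <<'E'
from where import *
T=R.from_euler('z',11.45,degrees=True)
for x,z,p in((38.5,9,5),(50.5,13,10),(62.5,17,15),(66,30,20),(60,90,20)): to(T.apply([x,0,z])+[561.2,5.1,0],11.45,p)
E
```

```text
move [9.7 0.7 4.5] [-0.   5.1 -0.1]
move [18.3  0.6  9.4] [-0.  10.1 -0.1]
move [27.6  0.6 14.5] [-0.  15.1 -0.1]
move [29.3  0.6 10.8] [-0.  20.1 -0.1]
move [ 23.2   0.6 -49.2] [-0.  20.1 -0.1]
```

Request:
{"api": "carry_out", "payload": {"series": [10,5,0.3,2.3,0,2.5,0,10,9.7,0.4,4.5,0,5,0,10,14,0.4,7,0,7.5,0,10,18.3,0.4,9.2,0,10,0,10,23,0.4,12,0,12.5,0,10,27,0.4,14,0,15,0,10,27,0.4,14,0,15,0,10,27,0.4,14,0,15,0]}}

```text
t: 10.93
ee_pos: [517.9, -4.0, 43.0]
orientation: [-3.074, -0.304, -0.399]
contact_force: [0.2, -0.0, -2.1]
opening: 0.191
gripper_force: 98.0
```

```bash
python3 - <<'E'
from where import *
T=R.from_euler('z',11.45,degrees=True)
o,_=where("pics/ramp.png"); print(T.inv().apply(o-[561.2,5.1,0]).round(1))
for x,z,p in((64,30,20),(60,60,20),(40,120,20)): to(T.apply([x,0,z])+[561.2,5.1,0],11.45,p)
E
```

```text
t 10.93 tcp [517.9  -4.   43. ] scoop [621.3  17.2  16.8] ypr [ 11.29 -14.82   0.1 ] F [ 0.2 -0.  -2.1] open 16.3 q [-0.3   0.68  2.03  0.54  0.24  0.57]
[61.4 -0.  16.8]
move [ 0.1 -0.3 -3.1] [ 0.   5.1 -0.1]
move [  4.   -0.3 -33.1] [ 0.   5.1 -0.1]
move [  0.1  -0.3 -96.2] [ 0.   5.1 -0.1]
```

View pics/ramp.png

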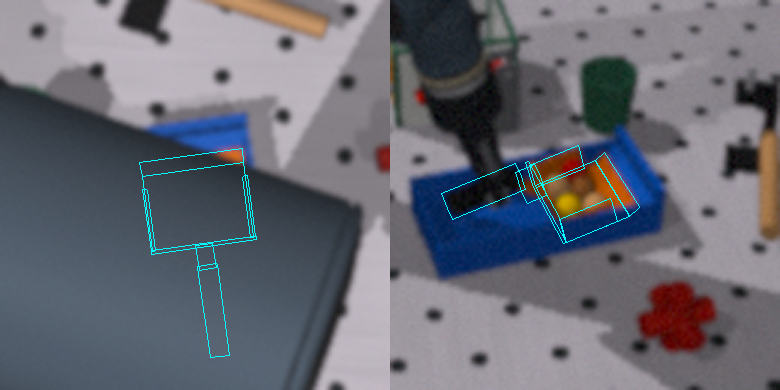

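All five balls look to be in the pan, around (560,185) to (600,200) in the side half. I'll lift gently at 15° nose-up.

Request:
{"api": "carry_out", "payload": {"series": [10,1.5,-0.3,-5,0,0,0,10,4,-0.3,-15,0,0,0,10,7.5,-0.3,-28,0,0,0,10,11.5,-0.3,-43,0,0,0,10,15.5,-0.3,-58,0,0,0,10,20,-0.3,-74,0,0,0,10,24,-0.3,-90,0,0,0,10,28,-0.3,-105,0,0,0,10,31,-0.3,-116,0,0,0,10,32,-0.3,-120,0,0,0]}}

```text
t: 11.87
ee_pos: [520.2, -4.3, 169.7]
orientation: [-3.076, -0.308, -0.409]
contact_force: [-0.1, 0.2, -1.7]
opening: 0.196
gripper_force: 98.0
```

```bash
python3 - <<'E'
from where import *
o,Rs=where("pics/lift.png")
E
```

```text
t 11.87 tcp [520.2  -4.3 169.7] scoop [623.8  17.1 144.1] ypr [ 11.45 -15.13  -0.17] F [-0.1  0.2 -1.7] open 16.8 q [-0.29  0.41  1.95  0.23  0.56  0.9 ]
```

View pics/lift.png

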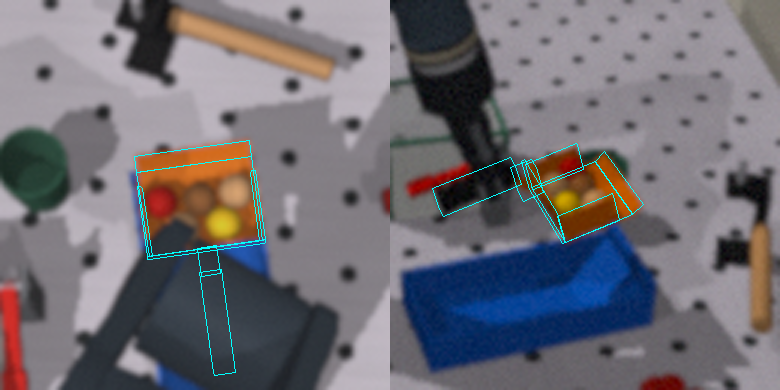

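```bash
cat >> where.py <<'E'
def lipto(L,yaw,p):
    Rs=R.from_euler("ZY",[yaw,-p],degrees=True); so=np.array(L)-Rs.apply([43,0,7]); print(p,so.round(),end=" "); to(so,yaw,p)
E
python3 - <<'E'
from where import *
where()
d=R.from_euler('z',11.45,degrees=True).apply([-20,0,0])+[482.3,278.9,0]
lipto(d+[0,0,185],11.45,15)
E
```

```text
t 11.97 tcp [519.8  -4.1 168.5] scoop [623.3  17.3 142.8] ypr [ 11.43 -15.07  -0.1 ] F [ 0.3 -0.5 -2.2] open 16.9 q [-0.29  0.41  1.95  0.23  0.56  0.89]
15 [424. 267. 167.] move [-134.7 -284.1  -62. ] [ 0.1 -0.1 -0. ]
```

```bash
python3 - <<'E'
from where import *
d=R.from_euler('z',80,degrees=True).apply([-20,0,0])+[482.3,278.9,0]
lipto(d+[0,0,185],80,15)
lipto(d+[0,0,185],45,15)
E
```

```text
15 [472. 220. 167.] move [ -32.9 -130.6  -34.4] [ 17.9  -0.  -66.2]
15 [451. 231. 167.] move [ -98.7 -185.2  -52.2] [  8.8  -0.  -32.4]
```

Request:
{"api": "carry_out", "payload": {"series": [10,-1.6,-6.5,-3,0.9,0,-3.3,10,-4,-16,-7,2.1,0,-7.9,10,-6.6,-26,-10,3.6,0,-13.2,10,-9.9,-39,-13,5.4,0,-19.9,10,-13.2,-52,-16,7.2,0,-26.5,10,-16.5,-65,-19,9,0,-33.1,10,-19.8,-78,-22,10.7,0,-39.7,10,-23,-91,-25,12.5,0,-46.3,10,-26,-105,-28,14.3,0,-53,10,-29,-115,-31,15.8,0,-58.3]}}

```text
t: 12.8
ee_pos: [460.3, 102.2, 189.1]
orientation: [-2.4, -1.746, -0.312]
contact_force: [0.6, -0.1, -1.8]
opening: 0.192
gripper_force: 98.1
```

```bash
python3 - <<'E'
from where import *
where()
d=R.from_euler('z',80,degrees=True).apply([-20,0,0])+[482.3,278.9,0]
lipto(d+[0,0,185],80,15)
p=cams.snapshot("top"); print([(b["location"],round(b["p"],2)) for b in cams.find_in("ball0",p)])
E
```

```text
t 12.8 tcp [460.3 102.2 189.1] scoop [492.1 203.  163.2] ypr [ 72.05 -15.01   0.27] F [ 0.6 -0.1 -1.8] open 16.4 q [-0.19  0.37  1.94  0.35  0.84 -0.12]
15 [472. 220. 167.] move [ 11.7 -10.1  -0.8] [ 1.8 -0.  -7.7]
[([495.0, 222.8, 172.9], 0.69), ([498.3, 173.3, 185.8], 0.51)]
```

Request:
{"api": "carry_out", "payload": {"series": [10,5,-5,-0.5,0.9,0,-3.9,10,10,-9,-0.8,1.8,0,-7.7,10,11.7,-10.1,-0.8,1.8,0,-7.7,10,11.7,-10.1,-0.8,1.8,0,-7.7]}}

```text
t: 13.23
ee_pos: [455.3, 115.2, 193.4]
orientation: [-2.275, -1.893, -0.302]
contact_force: [-0.7, -0.5, -2.1]
opening: 0.195
gripper_force: 98.0
```

```bash
python3 - <<'E'
from where import *
where()
d=R.from_euler('z',80,degrees=True).apply([-20,0,0])+[482.3,278.9,0]
for p,z in((10,178),(5,168),(0,160),(-6,152),(-12,144),(-18,138),(-24,134),(-29,132),(-33,130),(-37,130),(-41,130),(-45,130),(-50,130),(-55,130)): lipto(d+[0,0,z],80,p)
E
```

```text
t 13.23 tcp [455.3 115.2 193.4] scoop [474.1 219.2 167.6] ypr [ 79.54 -15.04  -0.1 ] F [-0.7 -0.5 -2.1] open 16.7 q [-0.16  0.36  1.93  0.34  0.87 -0.21]
10 [472. 219. 164.] move [ 3.  -1.3 -4.6] [ 0.2 -5.  -0.4]
5 [471. 218. 157.] move [ 5.9 -1.3 -6.4] [  0.2 -10.   -0.5]
0 [471. 217. 153.] move [10.3 -1.4 -9.6] [  0.2 -15.   -0.5]
-6 [471. 216. 150.] move [ 17.2  -1.4 -14.2] [  0.1 -21.   -0.5]
-12 [471. 216. 146.] move [ 25.4  -1.4 -17.7] [  0.1 -27.   -0.5]
-18 [471. 217. 145.] move [ 35.2  -1.5 -22.1] [  0.1 -33.   -0.5]
-24 [472. 218. 145.] move [ 46.5  -1.6 -27.2] [  0.1 -39.   -0.5]
-29 [472. 219. 147.] move [ 56.9  -1.6 -31.7] [  0.  -44.   -0.5]
-33 [472. 220. 148.] move [ 65.6  -1.7 -34.2] [  0.  -48.   -0.5]
-37 [472. 221. 150.] move [ 75.   -1.8 -37.9] [  0.  -52.   -0.5]
-41 [472. 223. 153.] move [ 84.7  -1.8 -41.1] [ -0.  -56.   -0.5]
-45 [473. 224. 155.] move [ 94.6  -1.9 -43.5] [ -0.  -60.   -0.5]
-50 [473. 227. 158.] move [107.1  -2.  -45.5] [ -0.1 -65.   -0.5]
-55 [474. 229. 161.] move [119.8  -2.1 -46.5] [ -0.1 -70.   -0.5]
```

Request:
{"api": "carry_out", "payload": {"series": [10,3,-1.3,-4.6,0.2,-5,-0.4,10,5.9,-1.3,-6.4,0.2,-10,-0.5,10,10.3,-1.4,-9.6,0.2,-15,-0.5,10,17.2,-1.4,-14.2,0.1,-21,-0.5,10,25.4,-1.4,-17.7,0.1,-27,-0.5,10,35.2,-1.5,-22.1,0.1,-33,-0.5,10,46.5,-1.6,-27.2,0.1,-39,-0.5,10,56.9,-1.6,-31.7,0,-44,-0.5,10,65.6,-1.7,-34.2,0,-48,-0.5,10,75,-1.8,-37.9,0,-52,-0.5]}}

```text
t: 14.07
ee_pos: [464.9, 178.3, 249.5]
orientation: [2.024, 1.7, -0.675]
contact_force: [-0.4, -0.1, -1.6]
opening: 0.191
gripper_force: 98.2
```

```bash
python3 - <<'E'
from where import *
where()
d=R.from_euler('z',80,degrees=True).apply([-20,0,0])+[482.3,278.9,0]
for p in(-40,-46,-52,-58): lipto(d+[0,0,130],80,p)
E
```

```text
t 14.07 tcp [464.9 178.3 249.5] scoop [472.3 222.4 150.3] ypr [79.97 37.02 -0.18] F [-0.4 -0.1 -1.6] open 16.3 q [ 0.44  0.55  1.52 -0.52  1.49  0.77]
-40 [472. 222. 152.] move [ 1.6  0.2 -6.4] [ 0.2 -3.  -0. ]
-46 [473. 225. 156.] move [  7.8   0.2 -20.4] [ 0.2 -9.  -0. ]
-52 [473. 228. 160.] move [ 15.5   0.3 -33.5] [  0.2 -15.   -0. ]
-58 [474. 231. 163.] move [ 24.5   0.3 -45.9] [  0.2 -21.   -0.1]
```

Request:
{"api": "carry_out", "payload": {"series": [10,1.6,0.2,-6.4,0.2,-3,0,10,4.5,0.2,-13,0.2,-6,0,10,7.8,0.2,-20.4,0.2,-9,0,10,11.5,0.3,-27,0.2,-12,0,10,15.5,0.3,-33.5,0.2,-15,0,10,20,0.3,-40,0.2,-18,0,10,24.5,0.3,-46,0.2,-21,0,10,24.5,0.3,-46,0.2,-21,0,10,24.5,0.3,-46,0.2,-21,0,10,24.5,0.3,-46,0.2,-21,0]}}

```text
t: 14.9
ee_pos: [473.0, 223.3, 271.6]
orientation: [1.77, 1.486, -0.98]
contact_force: [-0.2, 0.4, -1.7]
opening: 0.193
gripper_force: 98.2
```

```bash
python3 - <<'E'
from where import *
where()
for n in("top","side"):
    p=cams.snapshot(n)
    print(n,[(np.round(b["location"]),round(b["p"],2)) for b in cams.find_in("ball0",p)])
E
```

```text
t 14.9 tcp [473.  223.3 271.6] scoop [473.5 229.8 163. ] ypr [80.11 57.85  0.16] F [-0.2  0.4 -1.7] open 16.5 q [ 0.58  0.74  1.31 -0.7   1.85  0.83]
top [(array([436., 251.,  28.]), 0.51), (array([458., 332.,  31.]), 0.38), (array([ 665., -192.,   50.]), 0.38), (array([469., 220., 208.]), 0.23)]
side []
```

```bash
python3 - <<'E'
from where import *
d=R.from_euler('z',80,degrees=True).apply([-20,0,0])+[482.3,278.9,0]
lipto(d+[0,0,190],80,-58)
to([473,150,190],80,0)
to([473,150,190],80,-29)
E
```

```text
-58 [474. 231. 223.] move [-49.   -0.1 -32.6] [-0.1 -0.2  0. ]
move [-63.5  13.4 157.9] [-0.1 57.8 -0. ]
move [-77.3  13.3 105.2] [-0.1 28.8  0. ]
```

Request:
{"api": "carry_out", "payload": {"series": [10,-25,0,-16,0,0,0,10,-49,0,-33,0,0,0,10,-51,0,-10,0,7,0,10,-53,0,14,0,14,0,10,-55,0,38,0,21,0,10,-57,0,62,0,28,0,10,-58,0,86,0,35,0,10,-60,0,110,0,42,0,10,-62,0,134,0,49,0,10,-63,0,157,0,56,0]}}

```text
t: 15.93
ee_pos: [443.8, 58.8, 243.4]
orientation: [2.389, 2.006, -0.031]
contact_force: [0.6, -0.3, -2.4]
opening: 0.192
gripper_force: 98.1
```

```bash
python3 - <<'E'
from where import *
where()
for n in("top","side"):
    p=cams.snapshot(n); np.save(n+"1.npy",p,allow_pickle=True)
    print(n,[(np.round(b["location"]),round(b["p"],2)) for b in cams.find_in("ball0",p)])
    for z in("lever_pad","scoop","cup","knot","bell"): print(z,[(np.round(b["location"]),round(b["p"],2)) for b in cams.find_in(z,p)][:2])
to([542,-250,120],1.3)
E
```

```text
t 15.93 tcp [443.8  58.8 243.4] scoop [459.7 151.2 188.3] ypr [80.03  1.68 -0.2 ] F [ 0.6 -0.3 -2.4] open 16.4 q [-0.1   0.27  1.84 -0.03  1.03  0.09]
top []
lever_pad []
scoop [(array([435., 151., 188.]), 0.66)]
cup [(array([683., 186.,  42.]), 0.78)]
knot [(array([ 666., -187.,   49.]), 0.97)]
bell [(array([ 516., -419.,   29.]), 0.59)]
side [(array([501., 205.,  64.]), 0.65), (array([481., 175.,  68.]), 0.29)]
lever_pad [(array([483., 178.,  67.]), 0.72)]
scoop [(array([454., 108., 211.]), 0.91)]
cup []
knot [(array([ 669., -204.,   52.]), 0.72)]
bell [(array([ 515., -442.,   29.]), 0.7)]
move [-306.    56.3   80. ] [ 1.2  1.7 78.9]
```

Request:
{"api": "carry_out", "payload": {"series": [10,-25,5,5,0.2,1.7,6.5,10,-55,10,10,0.3,1.7,13,10,-85,16,15,0.4,1.7,20,10,-115,21,20,0.5,1.7,27,10,-145,26,25,0.6,1.7,34,10,-175,32,32,0.7,1.7,41,10,-205,38,40,0.8,1.7,48,10,-235,43,50,0.9,1.7,55,10,-265,48,62,1,1.7,62,10,-290,53,74,1.1,1.7,69]}}

```text
t: 17.47
ee_pos: [445.8, -239.3, 177.4]
orientation: [3.127, 0.292, -0.0]
contact_force: [0.9, 0.8, -0.5]
opening: 0.193
gripper_force: 98.2
```

```bash
python3 - <<'E'
from where import *
where()
for n in("top","side"):
    p=cams.snapshot(n); np.save(n+"1.npy",p,allow_pickle=True)
    print(n,[(np.round(b["location"]),round(b["p"],2)) for b in cams.find_in("ball0",p)])
    for z in ["lever_pad"]: print(z,[(np.round(b["location"]),round(b["p"],2)) for b in cams.find_in(z,p)][:2])
to([542,-250,60],1.3)
E
```

```text
t 17.47 tcp [ 445.8 -239.3  177.4] scoop [ 539.5 -221.2  125.1] ypr [10.67  0.02 -0.08] F [ 0.9  0.8 -0.5] open 16.5 q [-0.71  0.45  1.78 -0.    0.91  0.67]
top [(array([532., 341.,  28.]), 0.56), (array([489., 336.,  32.]), 0.38)]
lever_pad []
side []
lever_pad []
move [-1.8 16.7 65.5] [-0.   0.1  9.8]
```

Request:
{"api": "carry_out", "payload": {"series": [10,-1,9,10,0,0,5,10,-1.8,16.7,30,0,0.1,9.8,10,-1.8,16.7,55,0,0.1,9.8,10,-1.8,16.7,80,0,0.1,9.8,10,-1.8,16.7,100,0,0.1,9.8,10,-1.8,16.7,112,0,0.1,9.8,10,-1.8,16.7,118,0,0.1,9.8,10,-1.8,16.7,120,0,0.1,9.8,10,-1.8,16.7,120,0,0.1,9.8]}}

```text
t: 18.52
ee_pos: [447.2, -253.4, 58.1]
orientation: [3.141, 0.036, 0.002]
contact_force: [0.1, -0.7, -1.0]
opening: 0.191
gripper_force: 98.2
```

```bash
python3 - <<'E'
from where import *
where(); to([542,-250,0],1.3)
p=cams.snapshot("top"); a=p["pixels"][175:275,165:265]; b=np.load("top.npy",allow_pickle=True).item()["pixels"][175:275,165:265]
hsv=cv2.cvtColor(a,cv2.COLOR_BGR2HSV)
d=cv2.absdiff(a,b).max(2)
m=((hsv[...,1]>80)&(d>25)).astype(np.uint8)
n,l,st,c=cv2.connectedComponentsWithStats(m)
for i in range(1,n):
    if st[i,4]>15: print(st[i,4],st[i,:4],ray(c[i]+[165,175],p,20).round(),a[l==i].mean(0).round())
E
```

```text
t 18.52 tcp [ 447.2 -253.4   58.1] scoop [ 542.6 -250.7    5.8] ypr [ 1.31 -0.06 -0.02] F [ 0.1 -0.7 -1. ] open 16.3 q [-0.73  0.66  1.85  0.    0.63  0.81]
move [-0.6 -0.7  5.8] [ 0.  -0.1  0. ]
265 [72 14 11 42] [504. 196.  20.] [ 47.  49. 152.]
57 [24 19  9  9] [533. 342.  20.] [ 74. 100. 130.]
19 [62 18  3  7] [544. 240.  20.] [ 80. 150. 168.]
57 [23 33  9  9] [490. 339.  20.] [44. 63. 91.]
68 [23 44 10  9] [457. 335.  20.] [ 34.  36. 106.]
36 [52 55  9  5] [436. 249.  20.] [ 66.  88. 112.]
190 [18 62 51  7] [412. 285.  20.] [ 74. 108. 147.]
```

All five balls are inside the cube, at (533,342), (544,240), (490,339), (457,335) and (436,249). Now I set the scoop down.

Request:
{"api": "carry_out", "payload": {"series": [10,0,0,3,0,0,0,10,0,0,5,0,0,0,10,0,0,5.8,0,0,0,10,0,0,5.8,0,0,0,85,0,0,5.8,0,0,0,85,0,0,5.8,0,0,0,85,0,0,5.8,0,0,0,85,0,0,5.8,0,0,0,85,0,0,5.8,0,0,0,85,0,0,5.8,0,0,0]}}

```text
t: 19.4
ee_pos: [446.8, -254.0, 51.9]
orientation: [3.141, 0.033, 0.001]
contact_force: [0.5, 0.4, -0.8]
opening: 0.997
gripper_force: 0.0
```

Request:
{"api": "carry_out", "payload": {"series": [85,0,0,0,0,0,0,85,0,0,0,0,0,0,85,0,0,-20,0,0,0,85,0,0,-50,0,0,0,85,0,0,-85,0,0,0,85,0,0,-120,0,0,0,85,-30,0,-150,0,0,0,85,-40,0,-160,0,0,0,85,-40,0,-160,0,0,0,85,-40,0,-160,0,0,0]}}

```text
t: 20.23
ee_pos: [406.7, -255.0, 212.5]
orientation: [3.14, 0.032, 0.004]
contact_force: [0.7, 0.0, -0.8]
opening: 0.995
gripper_force: 0.0
```

```bash
python3 - <<'E'
from where import *
s=status.observe();print(s["t"],s["ee_pos"],s["opening"],s["contact_force"])
S=[cams.snapshot(n) for n in("top","side")]
fit("scoop",S,[542,-250,0]); 
for n,p in zip(("top","side"),S):
    for z in("lever_pad","cup","knot","bell"): print(n,z,[(np.round(b["location"]),round(b["p"],2)) for b in cams.find_in(z,p)][:2])
E
```

```text
20.2333 [ 406.73496664 -254.98702914  212.50872267] 0.9945523497782973 [ 0.65513844  0.00344569 -0.7574733 ]
scoop [ 543.4 -251.5] yaw 1.67 cost 0.239 [np.float64(0.164), np.float64(0.076)]
top lever_pad []
top cup [(array([682., 188.,  41.]), 0.78)]
top knot [(array([ 665., -189.,   49.]), 0.98)]
top bell []
side lever_pad [(array([496., 177.,  73.]), 0.56)]
side cup [(array([675., 167.,  52.]), 0.79), (array([ 528., -256.,    8.]), 0.62)]
side knot [(array([ 670., -203.,   48.]), 0.62), (array([523., 210.,  65.]), 0.48)]
side bell [(array([ 513., -442.,   28.]), 0.91)]
```

The scoop is flat at (543,-251), the lever is still down, and the cup, bell and knot have not moved.

```bash
python3 -c "
from station import robot
print(robot.sign_off())"
```

```text
the job is handed in; nothing more can be done
None
```

The job is handed in and the verdict wasn't shown: the lever is down and the door shut, all five balls are in the cube, the scoop is flat on the shelf, and the cup, bell and knot are unmoved (about 20 s), but I viewed 11 pictures, one over the limit of 10.

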